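Unpin the props case and hold its lid half open

TASK

Draw the red-handled locking pin sideways out of the hasp on the front of the props case and lay it, lid still shut, down in the open brass parking channel beside the hasp, leaving it there released and without dropping it. Then raise the lid by its front bar and keep holding it half open at 45 degrees (give or take 5) so that the juggling balls inside can be counted: the lid would fall shut by itself, so never let it fall, and finish while still holding it. Leave the other props where they are.

Things in the scene. Friction and masses are not known exactly. Their poses are not given: they have to be found in the camera images.
- case: Fixed wooden props case, 200 (x) x 320 (y) mm, 100 mm high with the lid shut. Origin: centre of its underside; +x runs from its front to its hinge side, +y to its left as the robot sees it, z up. Its yaw varies by up to 0.25 rad. On its front, from right to left: the lid bar, the hasp with the pin, the brass parking channel. Three juggling balls are fixed inside.
- pin: Loose 50 g locking pin: steel shank 10 mm thick, 65 mm long; red handle 26 mm thick, 40 mm long on the same axis. Origin: on the axis where shank meets handle; handle to its +y, shank to -y; centre of mass 22 mm into the shank. At the start it lies level in the hasp along case y, handle to case +y, origin 1 to 7 mm outside the left ear, axis 55 mm in front of the case and 90 mm up.
- bore (a point): Bore mouth: on the bore axis at the left face of the left ear, case frame (-155, 88, 91) mm; axes as the case. The bore, 13 mm square, runs along case y through two steel ears (case y 50 to 58 and 80 to 88 mm, 72 mm out from the case, top at z 108 mm) and the lid's brass tongue between them. The pin, if in, locks the lid; it comes clear when drawn 65 mm past this point to case +y.
- notch (a point): Middle of the parking channel, on the axis of a parked pin, case frame (-155, 148, 53) mm; axes as the case. The channel runs along case y, 40 mm long, 20 mm wide, open above and at the ends; floor 5 mm below this point, 7 mm thick cheeks up to 9 mm above it. Parked: shank on the floor along the channel, handle outside the left end, pin origin 21 to 35 mm (best 26) to case +y of this point.
- lid (a joint): Opening angle of the lid in rad: 0 shut, 0.785 = 45 degrees, stop at 1.3. A plain hinge without spring or brake: the lid (about 0.6 kg, 18 mm thick) falls shut from any angle; holding it at the bar takes about 2 to 4 N.
- lid_bar (a point): Grip point of the lid bar: centre of an aluminium round bar 14 mm in diameter and 110 mm long, along case y, 50 mm in front of the lid's front edge on two round arms at its ends; case frame (-150, -60, 91) mm when shut. The point moves and turns with the lid (its axes are the lid's).
- lid_hinge (a point): Point on the hinge axis at the middle of the case's rear top edge, case frame (100, 0, 82) mm; the axis runs along case +y. The bar's grip point is 250 mm from it towards the front and 9 mm above it when the lid is shut; both turn about this axis, the front rising.
- maraca: Loose bystander: red wooden maraca lying down, 70 mm head, 200 mm long. Origin under the head.
- kettle: Loose bystander: copper kettle, 110 mm wide (spout to 87 mm from the middle), 120 mm high. Origin under its centre.
- paperweight: Loose bystander: green glass paperweight, 72 mm wide, 49 mm high. Origin under its centre.
- bell: Loose bystander: brass hand bell with dark wooden handle, 72 mm wide, 103 mm high, standing mouth down. Origin under its centre.
- mug: Loose bystander: blue mug, 80 mm wide, 85 mm high, handle at its +y. Origin under its centre.
- plate_red: Loose bystander: red painted tin plate, 180 mm in diameter, on edge in the wooden rack. Origin at its centre.
- plate_blue: Loose bystander: blue painted tin plate, 180 mm in diameter, on edge in the wooden rack. Origin at its centre.
Mind the look-alikes: they are no part of the job. Of the things like the pin, leave any that is blue or pink; of the rest the smaller one is meant.

How it is judged (in metres and radians):
On the way, in this order (a step that is already met when the one before it is completed fails the run):
1. the pin is drawn clear of the hasp, the lid still shut (y of pin in the frame of bore above 0.064 m and value of joint lid below 0.1 rad), for 0.1 s.
2. the pin lies released in the parking channel, the lid still shut (x of pin in the frame of notch between -0.008 and 0.008 m and y of pin in the frame of notch between 0.014 and 0.038 m and z of pin in the frame of notch between -0.005 and 0.005 m and angle between the y axis of pin and the y axis of case, either way round below 0.2 rad and contact force between pin and the fingers below 0.05 N and linear speed of pin below 0.03 m/s and value of joint lid below 0.1 rad), for 0.2 s.
3. the lid is being raised by the gripper (value of joint lid above 0.3 rad and contact force between lid and the fingers above 0.8 N), for 0.1 s.
At the end, for the whole second after the job is handed in: Lid still at 45 degrees (39 to 51), held by the fingers (0.8 N or more) and nothing else; pin at rest, released, in the channel: axis within 8 mm sideways, 5 mm in height, 0.2 rad in direction, origin 14 to 38 mm left of the channel's middle (value of joint lid between 0.68 and 0.89 rad and velocity of joint lid between -0.05 and 0.05 rad/s and contact force between lid and the fingers above 0.8 N and contact force between lid and pin below 0.05 N and x of pin in the frame of notch between -0.008 and 0.008 m and y of pin in the frame of notch between 0.014 and 0.038 m and z of pin in the frame of notch between -0.005 and 0.005 m and angle between the y axis of pin and the y axis of case, either way round below 0.2 rad and contact force between pin and the fingers below 0.05 N and linear speed of pin below 0.03 m/s); the arm keeps its last pose, push and grip.
It fails at once if the lid falls (closes faster than 1.5 rad/s while open) (velocity of joint lid below -1.5 rad/s and value of joint lid above 0.15 rad).
It fails at once if the pin is dropped (its origin below 30 mm over the table) (height (world z) of pin below 0.03 m).
It fails at once if another prop is moved by more than 30 mm (distance of any of maraca, kettle, paperweight, bell, mug, plate_red, plate_blue from where it was at the start of the episode above 0.03 m).
It also fails if it takes over 58 s, if anything falls off the work surface, if the arm or the gripper's body presses on something with over 40 N, if the wrist force passes 120 N, or if a joint passes its speed limit or range.

ROBOT

A 6-joint arm with a two-finger parallel gripper is mounted at the origin on the work surface. World frame = base frame: x ahead of the robot, y to its left, z up, the work surface at z = 0. Lengths are in m, angles in degrees, forces in N, time in s.
With the tool pointing down it reaches from about 0.375 to 0.9 m from the base axis. Payload 3.1 kg.
Tool frame: the origin (TCP) lies at the very end of the fingers, on their centre line; the grasp point (between the pads) lies 19 mm behind it (grasp_offset is the distance from the TCP to the grasp point, in m); z points along the fingers, y is the direction in which the jaws open and shut (so a half turn about z gives the same grasp; the last joint's range is limited). The gripper opens to 87 mm and grips with 3 to 60 N. Pads are 19 mm wide; open, the fingers measure 117 mm over their backs; the gripper's body (75 mm by 190 mm) begins 51 mm behind the grasp point.
Start: joints at [-87.004, 30.224, 82.088, -0, 67.689, -10.227], TCP at [0.143, -0.608, 0.223] pointing down, gripper open.
Joint ranges: [-176.69, 176.69], [-43.24, 126.21], [12.49, 139.97], [-82, 262], [0, 151.66], [-163.58, 163.58]. Speed limits (degrees/s): [159.86, 159.86, 180, 180, 180, 180].

INTERFACE

Orientations are given as a 3x3 rotation matrix whose columns are the frame's x, y, z axes.
In Python, from rig import * gives the robot as it stands. The module is installed in compiled form; this text tells all that it offers.
- The arm moves only by the tool play_rows, never from a script. Its argument "plan" is a list that holds one entry, the list of rows, each a list of 7 numbers: the shift along the world's x, y, z each as a share of 5 cm, from -1 to 1, then the turn, a rotation vector about the world's x, y, z each as a share of pi rad, from -1 to 1, then the gripper's target within -1 to 1 (fully open at 1, half-way at 0, shut at -1). A call has 1 to 12 rows; each row shifts and turns the commanded pose from where the row before left it; what a row does not reach is not made up. A row lasts 1/10 s, in which the tool goes at most 50 mm and 8.59 degrees, less where a joint would pass 70% of its speed; a pose out of reach is approached as far as the arm can. A call with a number of a shift or a turn outside -1 to 1 is refused whole. A call with a gripper value outside its range is refused whole. The fingers move at their own pace and stop on an object; the grip force is fixed at half the most. Time passes only in rows, so rows that do not move let the fingers close. It gives the time, the measured TCP pose, the force and the opening at its end, in the units of the state.
- read_state(): the state, without advancing time (a new reading comes with each control period).
- capture(name): name is "scene" or "top" or "wrist"; returns the picture (480x640x3 uint8, red, green, blue); there is no depth.
- camera_params(name): a dict with "intrinsics" (3x3 intrinsics, pixels), "k1" (the pictures are not rectified: a ray, as slopes to the right and down, at radius r is drawn at 1 + k1 r^2 times it, then the intrinsics apply), "R" (3x3) and "t" (3): a world point X has camera coordinates R X + t; the wrist camera has in their place "mount" (4x4, takes a point from camera to tool coordinates, whose origin is the TCP and whose axes are the flange's). Camera axes: x right, y down, z forward; pixel columns grow to the right and rows downward; lengths in m; the calibration is good to about 2 mm. A picture is of the moment at which its call begins: read the wrist's pose just before it. camera_params takes no time and is no camera call.
- hand_in(): hands the job in, once; it reports no verdict.
The state is a dict: "time_s": time; "joint_positions": joint angles; "qvel": joint speeds; "tau": joint torques, N m; "position": TCP position; "tcp_rot": TCP orientation; "force": force on the tool from outside, world axes, zero at the start; "moment": the same for the moment, N m; "opening": opening from 0.0 (shut) to 1.0 (fully open).
Only numpy, scipy, OpenCV 4.12 (cv2) and the standard library are available. Lean on these libraries where they do the work, as an engineer would, in place of code of your own. Each camera call takes 0.05 s, during which the arm holds its last target. There are 200 camera calls.

## Working session

There is one attempt and no reset: what is moved stays moved. The work goes in short steps, Python scripts to look and compute and a tool call to move; the robot and the scene stay as the last step left them, time stands still between calls to the robot, and variables do not carry over. Pictures are saved under pics/ and viewed, about 8 in all and at most 12, crops included, and the job is handed in when it is done.

Besides the shell and the picture viewer there is one more tool, called after "Call:" by a JSON object that holds its "name" and its "arguments". play_rows: Moves the arm, as the interface text tells. Its arguments: {"type":"object","properties":{"plan":{"type":"array"}},"required":["plan"]}

```bash
mkdir -p pics; python3 - <<'E'
from rig import *
import cv2,numpy as np
np.set_printoptions(precision=4,suppress=True)
s=read_state();print(s)
for n in("scene","top"):
    cv2.imwrite(f"pics/{n}0.png",cv2.cvtColor(capture(n),cv2.COLOR_RGB2BGR))
for n in("scene","top","wrist"):print(n,camera_params(n))
E
```

```text
{'time_s': 0.0, 'joint_positions': array([-87.0028,  30.2803,  82.1551,  -0.0008,  67.6871, -10.2269]), 'qvel': array([ 0.1227, -0.0163, -0.0365, -0.0474,  0.0027,  0.036 ]), 'tau': array([ -0.0005, -44.004 , -17.6591,   0.0632,   0.0583,  -0.0002]), 'position': array([ 0.143 , -0.6077,  0.2216]), 'tcp_rot': array([[ 0.9735,  0.2288, -0.0001],
       [ 0.2288, -0.9735,  0.0021],
       [ 0.0004, -0.0021, -1.    ]]), 'force': array([-0.2085,  0.2913,  0.9515]), 'moment': array([0.0535, 0.0404, 0.0306]), 'opening': 1.0049409245269807}
scene {'intrinsics': array([[580.1857,   0.    , 318.0978],
       [  0.    , 580.1857, 239.1638],
       [  0.    ,   0.    ,   1.    ]]), 'k1': -0.04017678515990672, 'R': array([[-0.8159,  0.5782,  0.0052],
       [ 0.3937,  0.5621, -0.7274],
       [-0.4235, -0.5914, -0.6862]]), 't': array([ 0.4005, -0.1338,  1.5853])}
top {'intrinsics': array([[614.8336,   0.    , 316.943 ],
       [  0.    , 614.8336, 242.5171],
       [  0.    ,   0.    ,   1.    ]]), 'k1': -0.1831627577758772, 'R': array([[ 0.0091, -0.9999, -0.006 ],
       [-0.9823, -0.0078, -0.187 ],
       [ 0.1869,  0.0076, -0.9823]]), 't': array([0.0266, 0.5102, 1.5103])}
wrist {'intrinsics': array([[401.7279,   0.    , 321.4419],
       [  0.    , 401.7279, 244.2028],
       [  0.    ,   0.    ,   1.    ]]), 'k1': -0.018515483445456924, 'mount': array([[ 0.0001, -0.9656, -0.26  ,  0.0706],
       [ 1.    , -0.0002,  0.001 ,  0.0003],
       [-0.001 , -0.26  ,  0.9656, -0.1618],
       [ 0.    ,  0.    ,  0.    ,  1.    ]])}
```

View pics/scene0.png

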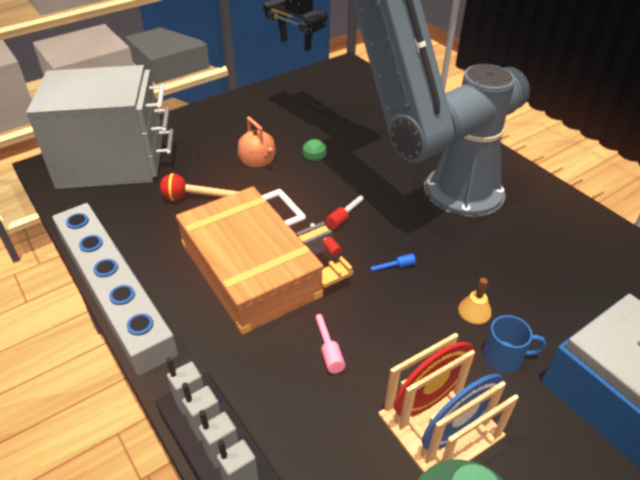

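View pics/top0.png

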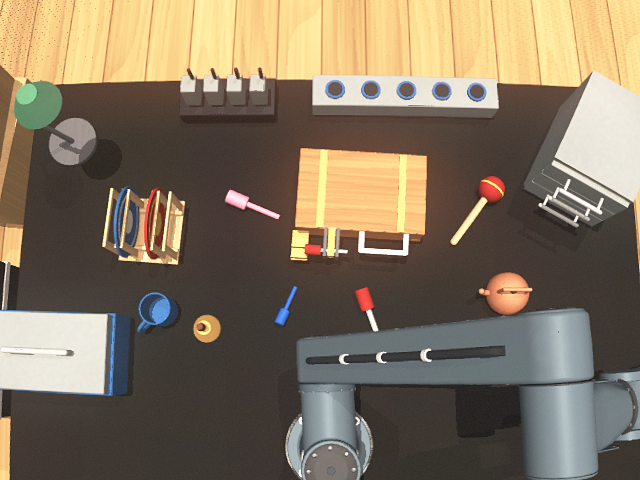

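Candidates (top view): the red pin in the hasp at (318,250), a larger loose red pin at (366,305), a blue one at (286,305) and a pink one at (250,203). The one in the hasp is the smaller red one, so I choose it. A close crop will check that and measure the case.

```bash
python3 - <<'E'
import cv2
a=cv2.imread("pics/top0.png")[140:270,280:440]
cv2.imwrite("pics/top0c.png",cv2.resize(a,None,fx=5,fy=4.6,interpolation=cv2.INTER_CUBIC))
E
```

```text
(no output)
```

View pics/top0c.png

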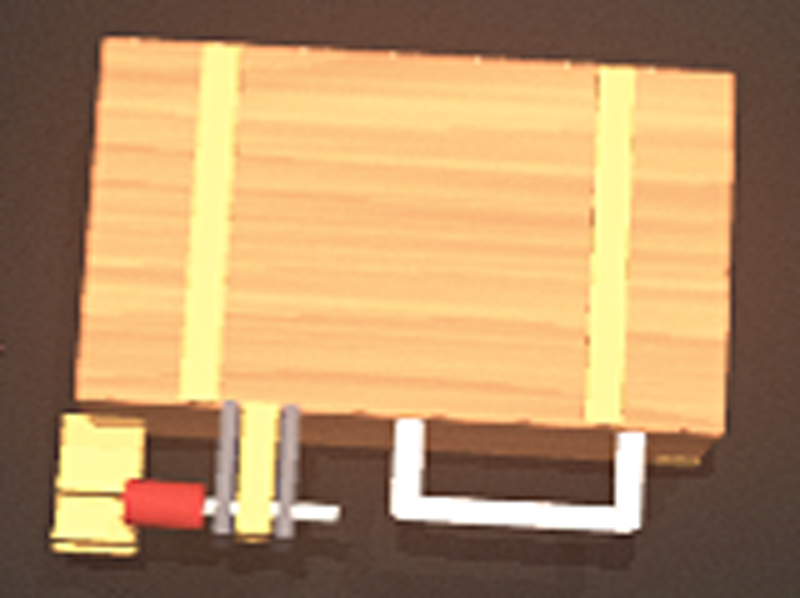

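```bash
cat > h.py <<'E'
from rig import *
import numpy as np, cv2
from scipy.optimize import least_squares
np.set_printoptions(precision=4,suppress=True)
def proj(X,n,st=None):
    c=camera_params(n);X=np.atleast_2d(X)
    if n=="wrist":
        M=c["mount"];T=(X-st["position"])@st["tcp_rot"]; P=(T-M[:3,3])@M[:3,:3]
    else: P=X@c["R"].T+c["t"]
    s=P[:,:2]/P[:,2:]; s=s*(1+c["k1"]*(s**2).sum(1,keepdims=True))
    return s@c["intrinsics"][:2,:2].T+c["intrinsics"][:2,2]
def case2w(p,q):
    c,s=np.cos(p[2]),np.sin(p[2]); q=np.atleast_2d(q)
    return q@np.array([[c,-s,0],[s,c,0],[0,0,1]]).T+[p[0],p[1],0]
def shot(n,f,crop=None,k=1):
    st=read_state();a=cv2.cvtColor(capture(n),cv2.COLOR_RGB2BGR)
    if crop: a=a[crop[1]:crop[3],crop[0]:crop[2]]
    cv2.imwrite(f,cv2.resize(a,None,fx=k,fy=k,interpolation=cv2.INTER_CUBIC));return st
E
python3 - <<'E'
from h import *
pix=np.array([[103,38],[735,72],[725,435],[77,400],[391,507],[641,521],[214,533],[296,537]])/[5,4.6]+[280,140]
q=np.array([[100,160,100],[100,-160,100],[-100,-160,100],[-100,160,100],[-150,-5,91],[-150,-115,91],[-172,88,108],[-172,50,108]])/1e3
r=least_squares(lambda p:(proj(case2w(p,q),"top")-pix).ravel(),[.6,0,0])
print(r.x);print(r.fun.reshape(-1,2))
p=r.x
for n,v in dict(bore=[-.155,.088,.091],notch=[-.155,.148,.053],bar=[-.15,-.06,.091],hinge=[.1,0,.082]).items():print(n,case2w(p,v))
# pin handle ends from crop on axis
h=np.array([[126,503],[205,506],[340,513]])/[5,4.6]+[280,140]
for u in h:
    print(least_squares(lambda w:(proj(case2w(p,[w[0],w[1],.091]),"top")-u).ravel(),[-.155,.1]).x)
E
```

```text
[ 0.6328 -0.0811 -0.0513]
[[ 0.2302  0.8093]
 [-0.3043  0.9079]
 [-0.0483 -0.9862]
 [ 0.0662 -0.9495]
 [ 2.9973  0.2879]
 [-2.505  -0.1718]
 [ 0.1508  0.0987]
 [-0.609   0.1433]]
bore [[0.4825 0.0147 0.091 ]]
notch [[0.4856 0.0746 0.053 ]]
bar [[ 0.4799 -0.1334  0.091 ]]
hinge [[ 0.7326 -0.0863  0.082 ]]
[-0.1553  0.1326]
[-0.1546  0.0938]
[-0.1544  0.0273]
```

Confirmed: the smaller red pin sits in the hasp (crop handle 126–205, 505). The fit agrees with the case to about 1 px. The jaws must stay half open near the case front. Next I move above the handle.

Call:
{"name": "play_rows", "arguments": {"plan": [[[0.6,0.9,0,0,0,0.0373,0],[0.6,0.9,0,0,0,0.0373,0],[0.6,0.9,0,0,0,0.0373,0],[0.6,0.9,0,0,0,0.0373,0],[0.6,0.9,0,0,0,0.0373,0],[0.6,0.9,0,0,0,0.0373,0],[0.6,0.9,0,0,0,0.0373,0],[0.6,0.9,0,0,0,0.0373,0],[0.6,0.9,0,0,0,0.0373,0],[0.6,0.9,0,0,0,0.0373,0],[0.6,0.9,0,0,0,0.0373,0],[0,0,0,0,0,0,0]]]}}

```text
time_s: 1.3
position: [0.45, -0.1454, 0.2224]
tcp_rot: [[0.041, 0.999, 0.001], [0.999, -0.041, 0.002], [0.002, 0.0, -1.0]]
force: [-0.4, -1.0, 1.0]
opening: 0.502
```

Call:
{"name": "play_rows", "arguments": {"plan": [[[0.136,0.78,-0.08,0,0,-0.003,0],[0.136,0.78,-0.08,0,0,0,0],[0.136,0.78,-0.08,0,0,0,0],[0.136,0.78,-0.08,0,0,0,0],[0.136,0.78,-0.08,0,0,0,0],[0,0,0,0,0,0,0],[0,0,0,0,0,0,0],[0,0,0,0,0,0,0]]]}}

```text
time_s: 2.1
position: [0.482, 0.043, 0.2025]
tcp_rot: [[0.062, 0.998, -0.0], [0.998, -0.062, -0.001], [-0.001, -0.0, -1.0]]
force: [0.0, -1.4, -0.3]
opening: 0.495
```

```bash
python3 - <<'E'
from h import *
st=shot("wrist","pics/w1.png")
print(st["position"],st["tcp_rot"],st["opening"])
p=[.6328,-.0811,-.0513]
q=np.array([[-155,93.5,89.5],[-155,133.5,89.5],[-155,148,53],[-172,88,108],[-172,50,108],[-100,160,100]])/1e3
print(proj(case2w(p,q),"wrist",st))
E
```

```text
[0.482  0.043  0.2025] [[ 0.0617  0.9981 -0.0003]
 [ 0.9981 -0.0617 -0.0005]
 [-0.0005 -0.0003 -1.    ]] 0.4945075304470485
[[324.7526 269.4955]
 [324.2773 214.891 ]
 [323.7681 187.4134]
 [300.0617 286.1835]
 [301.3896 336.6506]
 [408.2775 177.1898]]
```

View pics/w1.png

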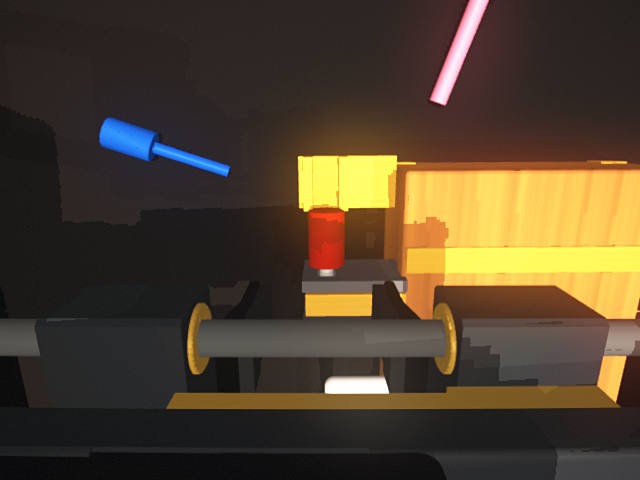

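The wrist view shows the handle at columns 309–345, rows 209–267, about 6 px above the prediction (y off by +3 to 5 mm) and within 2 mm in x. I go down with a small correction and grip.

Call:
{"name": "play_rows", "arguments": {"plan": [[[0.03,0.08,-0.4,0,0,0.003,0],[0.03,0.08,-0.5,0,0,0,0],[0,0,-0.5,0,0,0,0],[0,0,-0.5,0,0,0,0],[0,0,-0.4,0,0,0,0],[0,0,-0.3,0,0,0,0],[0,0,0,0,0,0,0],[0,0,0,0,0,0,0],[0,0,0,0,0,0,0]]]}}

```text
time_s: 3.05
position: [0.4859, 0.0515, 0.0734]
tcp_rot: [[0.052, 0.999, 0.002], [0.999, -0.052, -0.0], [-0.0, 0.002, -1.0]]
force: [0.1, 0.4, 0.4]
opening: 0.5
```

```bash
python3 - <<'E'
from h import *
a=shot("scene","pics/s1.png",(270,180,400,300),5)
b=shot("top","pics/t1.png",(280,190,410,290),5)
x=cv2.hconcat([cv2.imread("pics/s1.png")[:500],cv2.imread("pics/t1.png")])
cv2.imwrite("pics/st1.png",cv2.resize(x,(800,308)))
print(b["position"],b["force"],b["tcp_rot"])
E
```

```text
[0.4859 0.0517 0.0735] [0.7592 0.1544 0.4902] [[ 0.0518  0.9987  0.0021]
 [ 0.9987 -0.0518 -0.0003]
 [-0.0002  0.0021 -1.    ]]
```

View pics/st1.png

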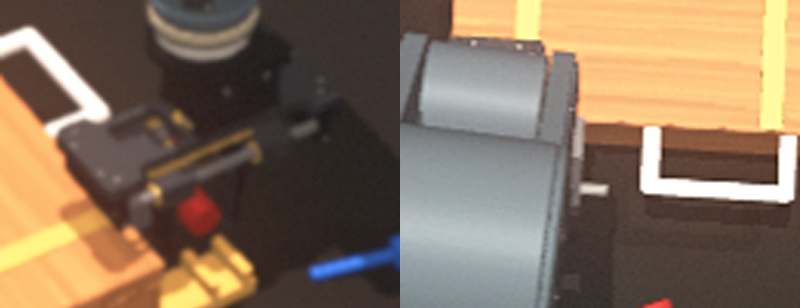

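Handle end sits between the fingers, and nothing touches. Now I close.

Call:
{"name": "play_rows", "arguments": {"plan": [[[0,0,-0.04,0,0,0,-0.3],[0,0,0,0,0,0,-0.5],[0,0,0,0,0,0,-0.7],[0,0,0,0,0,0,-1],[0,0,0,0,0,0,-1],[0,0,0,0,0,0,-1]]]}}

```text
time_s: 3.75
position: [0.4851, 0.0523, 0.0706]
tcp_rot: [[0.051, 0.999, 0.0], [0.999, -0.051, 0.0], [0.0, 0.0, -1.0]]
force: [0.8, 0.5, 0.4]
opening: 0.289
```

Call:
{"name": "play_rows", "arguments": {"plan": [[[0,0,0.02,0,0,0,-1],[0.005,0.1,0,0,0,0,-1],[0.01,0.2,0,0,0,0,-1],[0.01,0.2,0,0,0,0,-1],[0.01,0.2,0,0,0,0,-1],[0.01,0.2,0,0,0,0,-1],[0.01,0.2,0,0,0,0,-1],[0.01,0.2,0,0,0,0,-1],[0.01,0.2,0,0,0,0,-1],[0.005,0.1,0,0,0,0,-1],[0,0,0,0,0,0,-1],[0,0,0,0,0,0,-1]]]}}

```text
time_s: 4.95
position: [0.489, 0.1322, 0.0715]
tcp_rot: [[0.051, 0.999, -0.0], [0.999, -0.051, -0.0], [-0.0, -0.0, -1.0]]
force: [0.3, -0.3, -0.8]
opening: 0.285
```

```bash
python3 - <<'E'
from h import *
a=shot("scene","pics/s2.png",(260,180,390,300),5)
b=shot("wrist","pics/w2.png")
print(b["position"],b["force"],b["opening"])
s=cv2.imread("pics/s2.png");w=cv2.imread("pics/w2.png")[100:400,200:520]
cv2.imwrite("pics/sw2.png",cv2.hconcat([cv2.resize(s,(400,370)),cv2.resize(w,(400,370))]))
# pixels (wrist, full) of notch features; and scene
p=[.6328,-.0811,-.0513]
E
```

```text
[0.489  0.132  0.0715] [ 0.6522 -1.1258  0.2068] 0.2922738511534259
```

View pics/sw2.png

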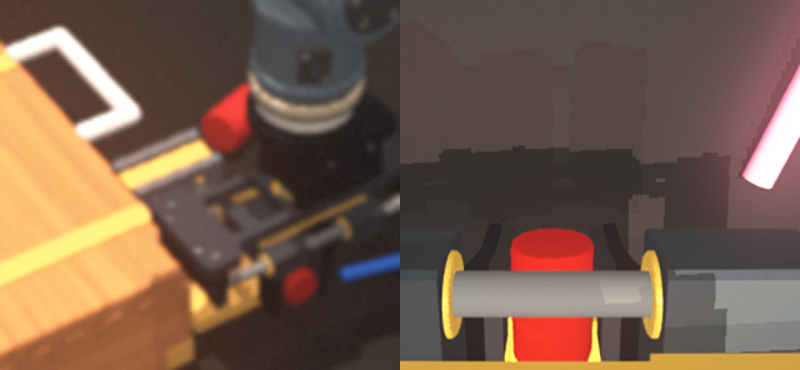

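The pin is drawn clear and still held, with the handle end visible below the jaws and in line with the channel. I lower it about 36 mm in small steps.

Call:
{"name": "play_rows", "arguments": {"plan": [[[0,0,-0.1,0,0,0,-1],[0,0,-0.15,0,0,0,-1],[0,0,-0.15,0,0,0,-1],[0,0,-0.1,0,0,0,-1],[0,0,-0.1,0,0,0,-1],[0,0,-0.08,0,0,0,-1],[0,0,-0.04,0,0,0,-1],[0,0,0,0,0,0,-1],[0,0,0,0,0,0,-1]]]}}

```text
time_s: 5.95
position: [0.4892, 0.1323, 0.0356]
tcp_rot: [[0.051, 0.999, 0.0], [0.999, -0.051, 0.0], [0.0, 0.0, -1.0]]
force: [-0.6, 0.1, 0.0]
opening: 0.292
```

```bash
python3 - <<'E'
from h import *
a=shot("scene","pics/s3.png",(270,190,390,310),6)
print(a["position"],a["force"],a["opening"])
E
```

```text
[0.4892 0.1323 0.0356] [-0.5609  0.0754  0.0346] 0.29208614796365695
```

View pics/s3.png

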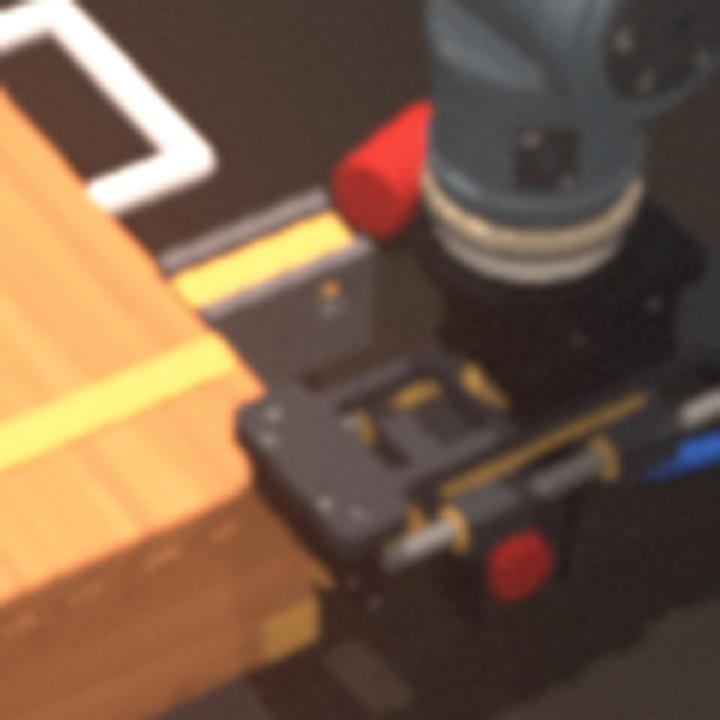

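The bore in the ear is empty. There is no contact yet, so I feel for the floor.

Call:
{"name": "play_rows", "arguments": {"plan": [[[0,0,-0.02,0,0,0,-1],[0,0,-0.02,0,0,0,-1],[0,0,0,0,0,0,-1],[0,0,0,0,0,0,-1]]]}}

```text
time_s: 6.4
position: [0.4894, 0.1323, 0.0338]
tcp_rot: [[0.051, 0.999, 0.001], [0.999, -0.051, 0.0], [0.0, 0.001, -1.0]]
force: [0.7, 0.1, 1.9]
opening: 0.29
```

Call:
{"name": "play_rows", "arguments": {"plan": [[[0,0,-0.01,0,0,0,-1],[0,0,0,0,0,0,-1],[0,0,0,0,0,0,-1]]]}}

```text
time_s: 6.7
position: [0.4893, 0.1323, 0.0333]
tcp_rot: [[0.051, 0.999, 0.001], [0.999, -0.051, 0.0], [0.0, 0.001, -1.0]]
force: [0.1, 1.8, 4.0]
opening: 0.29
```

Contact is firm at 4 N, so I release slowly and go up.

Call:
{"name": "play_rows", "arguments": {"plan": [[[0,0,0,0,0,0,-0.38],[0,0,0,0,0,0,-0.3],[0,0,0,0,0,0,-0.15],[0,0,0,0,0,0,0],[0,0,0,0,0,0,0],[0,0,0,0,0,0,0],[0,0,0.1,0,0,0,0],[0,0,0.3,0,0,0,0],[0,0,0.5,0,0,0,0],[0,0,0.8,0,0,0,0],[0,0,0.8,0,0,0,0],[0,0,0.8,0,0,0,0]]]}}

```text
time_s: 7.9
position: [0.4886, 0.1322, 0.1998]
tcp_rot: [[0.051, 0.999, -0.0], [0.999, -0.051, -0.0], [-0.0, -0.0, -1.0]]
force: [0.6, 0.8, -0.7]
opening: 0.497
```

```bash
python3 - <<'E'
from h import *
a=shot("wrist","pics/w4.png",(200,60,520,300),2.5)
print(a["position"],a["force"],a["opening"])
p=[.6328,-.0811,-.0513]
q=np.array([[-155,174,53],[-155,214,53],[-155,128,53],[-155,168,53],[-155,109,53],[-155,168,62],[-155,174,66]])/1e3
print((proj(case2w(p,q),"wrist",a)-[200,60])*2.5)
E
```

```text
[0.4886 0.1322 0.1998] [ 0.6139  0.8038 -0.7345] 0.4970519227822746
[[304.0669 516.3464]
 [304.1268 394.7811]
 [304.0023 646.7069]
 [304.0582 533.9064]
 [303.9769 697.792 ]
 [304.0852 543.3516]
 [304.1069 529.5224]]
```

View pics/w4.png

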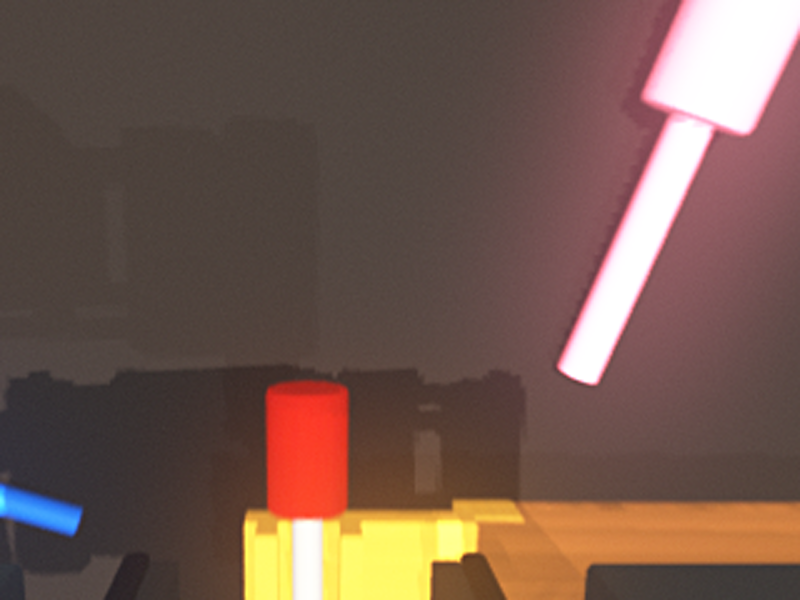

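The pin lies in the channel with the handle just outside the left end (handle near edge at row 515, channel end at about row 512) and the axis centred at column 307. By this view the origin is about 20 mm from the notch, inside 14–38. I go to the bar and re-check from the top.

Call:
{"name": "play_rows", "arguments": {"plan": [[[-0.02,-0.5,0,0,0,0,0],[-0.02,-0.8,0,0,0,0,0],[-0.02,-0.8,0,0,0,0,0],[-0.03,-0.8,0,0,0,0,0],[-0.03,-0.8,0,0,0,0,0],[-0.03,-0.8,0,0,0,0,0],[-0.03,-0.8,0,0,0,0,0],[0,0,0,0,0,0,0],[0,0,0,0,0,0,0]]]}}

```text
time_s: 8.85
position: [0.4797, -0.1333, 0.198]
tcp_rot: [[0.053, 0.999, -0.0], [0.999, -0.053, 0.001], [0.001, -0.0, -1.0]]
force: [-0.5, 0.4, 0.3]
opening: 0.503
```

```bash
python3 - <<'E'
from h import *
a=shot("wrist","pics/w5.png")
b=shot("top","pics/t5.png",(280,215,360,275),5)
print(a["position"],a["force"],a["opening"])
p=[.6328,-.0811,-.0513]
q=np.array([[-150,-5,91],[-150,-60,91],[-150,-115,91]])/1e3
print(proj(case2w(p,q),"wrist",a))
q=np.array([[-155,174,66],[-155,214,66],[-155,168,62],[-155,128,62],[-155,109,53]])/1e3
print((proj(case2w(p,q),"top")-[280,215])*5)
cv2.imwrite("pics/wt5.png",cv2.hconcat([cv2.imread("pics/t5.png"),cv2.resize(cv2.imread("pics/w5.png"),(400,300))]))
E
```

```text
[ 0.4797 -0.1333  0.198 ] [-0.4957  0.3812  0.2708] 0.5032847326076856
[[322.0074 160.3715]
 [322.1499 241.3947]
 [322.2774 314.4903]]
[[ 44.7462 175.1372]
 [-34.8454 170.4543]
 [ 57.0759 177.2337]
 [136.6591 181.9039]
 [174.6677 187.1949]]
```

View pics/wt5.png

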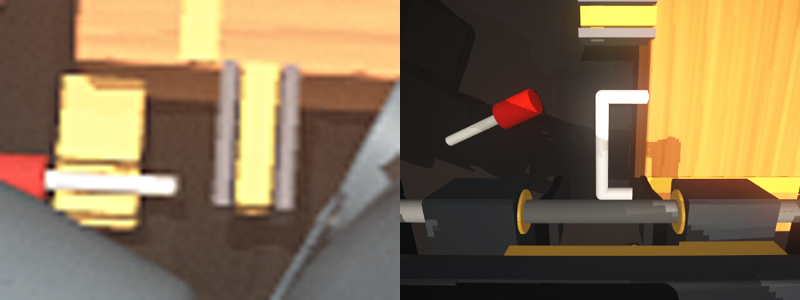

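The top view shows the parked pin's handle starting at crop column 44 (26 mm predicts 44.7) and the tip at 177 (predicted 174.7), so it is parked at about 25 mm. The bar is at wrist column 322, as predicted. I descend on the bar and grip.

Call:
{"name": "play_rows", "arguments": {"plan": [[[0,0,-0.4,0,0,0,0],[0,0,-0.6,0,0,0,0],[0,0,-0.6,0,0,0,0],[0,0,-0.5,0,0,0,0],[0,0,-0.32,0,0,0,0],[0,0,-0.1,0,0,0,0],[0,0,0,0,0,0,-0.3],[0,0,0,0,0,0,-0.6],[0,0,0,0,0,0,-0.8],[0,0,0,0,0,0,-1],[0,0,0,0,0,0,-1],[0,0,0,0,0,0,-1]]]}}

```text
time_s: 10.15
position: [0.4807, -0.133, 0.0727]
tcp_rot: [[0.051, 0.999, 0.002], [0.999, -0.051, -0.001], [-0.001, 0.002, -1.0]]
force: [1.7, 0.8, 4.5]
opening: 0.149
```

```bash
python3 - <<'E'
from h import *
a=read_state();print(a["position"],a["force"],a["opening"]*87)
# arc: bar grip point vs angle; world deltas relative to angle 0
c,s=np.cos(-.0513),np.sin(-.0513)
pt=lambda t:np.array([-.25*np.cos(t)+.009*np.sin(t),.25*np.sin(t)+.009*np.cos(t)])
ts=np.radians(np.r_[0,2,5:46:4,45]);P=np.array([pt(t) for t in ts]);d=np.diff(P,axis=0)
for t,(x,z) in zip(ts[1:],d):print(np.degrees(t).round(),np.round([x*c/.05,x*s/.05,z/.05],3))
print(P[-1]-P[0])
E
```

```text
[ 0.4807 -0.133   0.0727] [1.742  0.8478 4.4696] 12.989545130004549
2.0 [ 0.009 -0.     0.174]
5.0 [ 0.025 -0.001  0.261]
9.0 [ 0.055 -0.003  0.345]
13.0 [ 0.079 -0.004  0.34 ]
17.0 [ 0.102 -0.005  0.334]
21.0 [ 0.125 -0.006  0.326]
25.0 [ 0.148 -0.008  0.316]
29.0 [ 0.169 -0.009  0.305]
33.0 [ 0.19  -0.01   0.293]
37.0 [ 0.21  -0.011  0.279]
41.0 [ 0.229 -0.012  0.263]
45.0 [ 0.247 -0.013  0.247]
45.0 [ 0. -0.  0.]
[0.0796 0.1741]
```

Bar gripped (opening 13 mm). I raise it along the arc; the round bar can turn in the pads.

Call:
{"name": "play_rows", "arguments": {"plan": [[[0.01,0,0.17,0,0,0,-1],[0.01,0,0.13,0,0,0,-1],[0.015,0,0.13,0,0,0,-1],[0.027,0,0.173,0,0,0,-1],[0.028,-0.003,0.172,0,0,0,-1],[0.04,-0.002,0.17,0,0,0,-1],[0.04,-0.002,0.17,0,0,0,-1],[0.051,-0.003,0.167,0,0,0,-1],[0.051,-0.003,0.167,0,0,0,-1],[0.062,-0.003,0.163,0,0,0,-1],[0.063,-0.003,0.163,0,0,0,-1],[0,0,0,0,0,0,-1]]]}}

```text
time_s: 11.35
position: [0.4995, -0.1339, 0.1618]
tcp_rot: [[0.05, 0.999, -0.001], [0.999, -0.05, -0.001], [-0.001, -0.001, -1.0]]
force: [-1.6, -3.7, -3.0]
opening: 0.149
```

Call:
{"name": "play_rows", "arguments": {"plan": [[[0.074,-0.004,0.158,0,0,0,-1],[0.074,-0.004,0.158,0,0,0,-1],[0.085,-0.004,0.153,0,0,0,-1],[0.085,-0.005,0.152,0,0,0,-1],[0.095,-0.005,0.147,0,0,0,-1],[0.095,-0.005,0.146,0,0,0,-1],[0.105,-0.005,0.14,0,0,0,-1],[0.105,-0.006,0.139,0,0,0,-1],[0.114,-0.006,0.132,0,0,0,-1],[0.115,-0.006,0.131,0,0,0,-1],[0.123,-0.006,0.124,0,0,0,-1],[0.124,-0.007,0.123,0,0,0,-1]]]}}

```text
time_s: 12.55
position: [0.5541, -0.1368, 0.2458]
tcp_rot: [[0.05, 0.999, -0.014], [0.999, -0.05, 0.0], [-0.0, -0.014, -1.0]]
force: [-11.2, -4.7, 5.2]
opening: 0.146
```

Call:
{"name": "play_rows", "arguments": {"plan": [[[0,0,0,0,0,0,-1],[0,0,0,0,0,0,-1],[0,0,0,0,0,0,-1],[0,0,0,0,0,0,-1],[0,0,0,0,0,0,-1]]]}}

```text
time_s: 13.05
position: [0.5542, -0.1368, 0.246]
tcp_rot: [[0.05, 0.999, -0.012], [0.999, -0.05, 0.0], [-0.001, -0.012, -1.0]]
force: [-10.8, -5.0, 7.1]
opening: 0.152
```

```bash
python3 - <<'E'
from h import *
b=shot("top","pics/t6.png",(270,130,450,280),4)
a=shot("scene","pics/s6.png",(150,100,430,310),2.8)
print(a["position"],a["force"],a["opening"]*87,a["qvel"])
h=np.array([.7326,-.0863,.082]);e=np.array([np.cos(-.0513),np.sin(-.0513),0])
g=a["position"]+[0,0,.019]-h
print(np.degrees(np.arctan2(g[2],-g@e)-np.arctan2(9,250)),np.hypot(g[2],g@e))
cv2.imwrite("pics/ts6.png",cv2.hconcat([cv2.resize(cv2.imread("pics/t6.png"),(400,333)),cv2.resize(cv2.imread("pics/s6.png"),(400,333))]))
E
```

```text
[ 0.5542 -0.1368  0.246 ] [-11.4573  -3.556    7.141 ] 12.822713413427902 [ 0.0321  0.0037  0.0056 -0.003   0.0373 -0.0089]
44.128191815928766 0.25361222104860714
```

View pics/ts6.png

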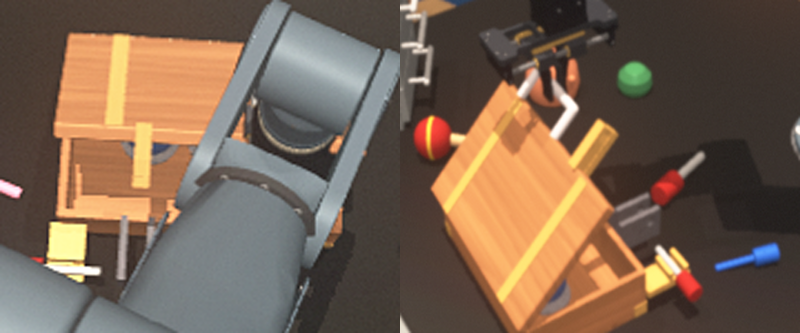

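The lid is at about 44° and steady, the pin is still parked in the channel, and the other props are undisturbed. I hand in.

```bash
python3 -c "
from rig import *
print(hand_in()); s=read_state(); print(s['position'],s['force'],s['opening'])"
```

```text
the job is handed in; nothing more can be done
None
the job is handed in; nothing more can be done
```

I drew the smaller red pin out of the hasp and parked it in the brass channel. I then raised the lid by its bar and handed the job in at about 13 s, with the lid still gripped. No verdict came back.

- **Lid:** about 44°, worked out from the gripper position. The joints were practically still, and the jaws were closed on the 14 mm bar with a reading of 12.8 mm. There was a steady side load of roughly 13 N along the lid towards the front, which I left as it was.
- **Pin:** released, lying along the channel. The top view put its origin about 25 mm left of the channel's middle. The wrist view suggested about 20 mm; I trusted the top view because the wrist camera had been off by 5 to 10 mm in that direction throughout. Both lie within the allowed 14 to 38 mm.
- **Other props:** those visible in the last pictures had not visibly moved. Those views did not show the plates, mug or bell, but the arm did not go near them.

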